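Count along the sample rack and push the dish into the third bay

TASK

Count the rack's bays with a fingertip, starting from the end with the tall knobbed post: touch the top of the back rail behind the first bay, then behind the second, then behind the third (you may run the fingertip along the rail). After that, push the sample dish that stands in front of the rack along the table into that third bay until it is fully home against the back rail. Slide it only, never lift or tip it, and leave the parked dishes, the fruit and everything else where they are.

Things in the scene. Friction and masses are not known exactly. Their poses are not given: they have to be found in the camera images.
- rack: white plastic rack fixed to the table, 300 mm long (y). Five dividers 6 mm thick, 48 mm high, at y = -144, -72, 0, 72, 144 mm run from the back rail towards the robot to x = -68 mm (round noses), forming four 66 mm wide bays with no floor, open to -x. Rail front face at x = -12 mm, top 60 mm high. Origin on the table under the rail's middle; x points into the bays, away from the robot, z up
- tall_end: steel post 18 mm thick with a mushroom knob 32 mm wide, 100 mm tall, fixed at one end of the rail (162 mm from the rack's middle along its y, on the +y or the -y side): bays are counted from this end. Origin at its foot
- low_end: plain steel stub 18 mm thick, 35 mm tall, fixed at the other end of the rail. Origin at its foot
- rail1: the piece of the back rail behind the bay centred at y = +108 mm in the rack's frame: 60 mm long (y), 24 mm thick (x), its flat top 60 mm above the table; origin on the table under its middle. Neighbouring pieces are separated by 12 mm wide notches, 10 mm deep, in line with the dividers
- rail2: the piece of the back rail behind the bay centred at y = +36 mm in the rack's frame: 60 mm long (y), 24 mm thick (x), its flat top 60 mm above the table; origin on the table under its middle. Neighbouring pieces are separated by 12 mm wide notches, 10 mm deep, in line with the dividers
- rail3: the piece of the back rail behind the bay centred at y = -36 mm in the rack's frame: 60 mm long (y), 24 mm thick (x), its flat top 60 mm above the table; origin on the table under its middle. Neighbouring pieces are separated by 12 mm wide notches, 10 mm deep, in line with the dividers
- rail4: the piece of the back rail behind the bay centred at y = -108 mm in the rack's frame: 60 mm long (y), 24 mm thick (x), its flat top 60 mm above the table; origin on the table under its middle. Neighbouring pieces are separated by 12 mm wide notches, 10 mm deep, in line with the dividers
- dish: loose dish to push: open white plastic box, 64 mm long (its x), 56 mm wide (its y), 40 mm high, about 160 g, a peach half fixed inside (top at 36 mm). Stands before the rack, its x roughly along the rack's x. Origin at the centre of its underside. Fully home, the origin is at x = -44 mm in the rack's frame and the dish stands out 8 mm past the dividers
- parked_left: another such dish, already home in the end bay at the +y end of the rack frame; leave alone. Origin at the centre of its underside
- parked_right: another such dish, already home in the end bay at the -y end of the rack frame; leave alone. Origin at the centre of its underside
- peach_a: whole peach with a flattened foot, 70 mm across, 63 mm tall, standing in front of the rack beyond its +y end; leave alone. Origin under its middle
- peach_b: whole peach with a flattened foot, 70 mm across, 63 mm tall, standing in front of the rack beyond its -y end; leave alone. Origin under its middle
- peach_c: whole peach with a flattened foot, 70 mm across, 63 mm tall, standing behind the rack; leave alone. Origin under its middle
- sizing_ring: steel fruit sizing ring lying flat on the right, 90 mm across, 12 mm high; leave alone. Origin under its centre
- jar: closed jar on the left, 66 mm across, 85 mm tall; leave alone. Origin under its centre
- brush: small brush lying on the right, 170 mm long; leave alone. Origin under its middle
Mind the look-alikes: they are no part of the job. Leave any purple look-alike of the dish alone.

How it is judged:
By the outcome, as a careful person would: the job done as asked, in the order asked, and still so for the second after the job is handed in, with the robot touching nothing.
It also fails if it takes over 70 s, if anything falls off the work surface, if the arm or the gripper's body presses on something with over 40 N, if the wrist force passes 120 N, or if a joint passes its speed limit or range.

ROBOT

A 6-joint arm with a two-finger parallel gripper is mounted at the origin on the work surface. World frame = base frame: x ahead of the robot, y to its left, z up, the work surface at z = 0. Lengths are in m, angles in rad, forces in N, time in s.
With the tool pointing down it reaches from about 0.35 to 0.975 m from the base axis. Payload 4.9 kg.
Tool frame: the origin (TCP) lies at the very end of the fingers, on their centre line; the grasp point (between the pads) lies 19 mm behind it; z points along the fingers, y is the direction in which the jaws open and shut (so a half turn about z gives the same grasp; the last joint's range is limited). The gripper opens to 85 mm and grips with 20 to 120 N. Pads are 22 mm wide; open, the fingers measure 114 mm over their backs; the gripper's body (76 mm by 85 mm) begins 54 mm behind the grasp point. The pads swing forward as they close: fully open they stand 13 mm farther back than shut.
Start: joints at [-1.458, 0.053, 1.613, -0, 1.476, -0.119], TCP at [0.144, -0.608, 0.231] pointing down, gripper open.
Joint ranges: [-3.01, 3.01], [-1.01, 2.22], [0.06, 2.58], [-1.02, 4.17], [0.09, 2.62], [-3.14, 3.14]. Speed limits (rad/s): [2.57, 2.57, 3.14, 3.14, 3.14, 3.14].

INTERFACE

Orientations are given as a unit quaternion [w, x, y, z].
In Python, from plant import state, eyes, job_done gives the robot as it stands.
- The arm moves only by the tool apply_moves, never from a script. Its argument "commands" is a list of rows, each an object with "linear": the shift along the tool's x, y, z in m, a list of three; "delta_rot": the turn, a rotation vector about the tool's x, y, z in degrees, a list of three; "fingers": the closure in counts, from 0 (fully open) to 255 (shut). In form: [{"linear": [x, y, z], "delta_rot": [wx, wy, wz], "fingers": fingers}, ...]. A call has exactly 8 rows; each row is the pose to reach, as a shift and turn from the pose commanded when the call began, along the tool's axes at that moment; what a row does not reach only later rows make up. A row lasts 1/10 s, in which the tool goes at most 50 mm and 8.59 degrees, less where a joint would pass 70% of its speed; a pose out of reach is approached as far as the arm can. A call with a gripper value outside its range is refused whole. The fingers move at their own pace and stop on an object; the grip force is fixed at half the most. Time passes only in rows, so rows that repeat a pose let the fingers close, or fill a call up. It gives the time, the measured TCP pose, the force and the opening at its end, in the units of the state.
- state(): the state, without advancing time (a new reading comes with each control period).
- eyes.grab_frame(name): name is "scene" or "top" or "wrist"; returns the picture (400x640x3 uint8, red, green, blue); there is no depth.
- eyes.camera_params(name): a dict with "fx", "fy", "cx", "cy" (pixels), "k1" (the pictures are not rectified: a ray, as slopes to the right and down, at radius r is drawn at 1 + k1 r^2 times it, then the intrinsics apply), "position" and "rotation" of the camera in the world; the wrist camera has in their place "T_tool_cam" (4x4, takes a point from camera to tool coordinates, whose origin is the TCP and whose axes are the flange's). Camera axes: x right, y down, z forward; pixel columns grow to the right and rows downward; lengths in m; the calibration is good to about 2 mm. A picture is of the moment at which its call begins: read the wrist's pose just before it. camera_params takes no time and is no camera call.
- job_done(): hands the job in, once; it reports no verdict.
The state is a dict: "time": time; "joint_pos": joint angles; "joint_vel": joint speeds; "joint_efforts": joint torques, N m; "tool_pos": TCP position; "tool_rot": TCP orientation; "contact_force": force on the tool from outside, world axes, zero at the start; "ft_torque": the same for the moment, N m; "gripper_width": opening from 0.0 (shut) to 1.0 (fully open).
Only numpy, scipy, OpenCV 4.12 (cv2) and the standard library are available. Lean on these libraries where they do the work, as an engineer would, in place of code of your own. Each camera call takes 0.05 s, during which the arm holds its last target.

## Working session

There is one attempt and no reset: what is moved stays moved. The work goes in short steps, Python scripts to look and compute and a tool call to move; the robot and the scene stay as the last step left them, time stands still between calls to the robot, and variables do not carry over. Pictures are saved under pics/ and viewed, and the job is handed in when it is done.

Besides the shell and the picture viewer there is one more tool, called after ">>>" as name(argument=value, ...), one argument or row to a line, values as JSON. apply_moves: Moves the arm, as the interface text tells. Its arguments: {"type":"object","properties":{"commands":{"type":"array","items":{"type":"object","properties":{"linear":{"type":"array","items":{"type":"number"}},"delta_rot":{"type":"array","items":{"type":"number"}},"fingers":{"type":"number"}}}}},"required":["commands"]}

```bash
mkdir -p pics; ls; python3 - <<'E'
from plant import state, eyes
import cv2
s=state();print(s)
for n in("scene","top","wrist"):
    print(n,eyes.camera_params(n))
    cv2.imwrite(f"pics/{n}0.png",eyes.grab_frame(n)[:,:,::-1])
E
```

```text
pics
{'time': 0.0, 'joint_pos': array([-1.45797094e+00,  5.33711536e-02,  1.61427599e+00, -7.43839191e-06,
        1.47598292e+00, -1.18998440e-01]), 'joint_vel': array([ 4.26278076e-05, -7.62004117e-04, -1.58073075e-04, -6.72433570e-04,
        5.06025005e-04, -4.26858234e-04]), 'joint_efforts': array([-3.02397702e-04, -3.93683589e+01, -3.70174277e+01, -1.34553461e-04,
        7.19213524e-03,  1.00523238e-05]), 'tool_pos': array([ 0.14352565, -0.60766942,  0.23006491]), 'tool_rot': array([-1.01871019e-03,  9.93289175e-01,  1.15652827e-01, -5.57864826e-07]), 'contact_force': array([ 0.57093707,  0.68344482, -0.2399674 ]), 'ft_torque': array([-0.00776491, -0.049538  , -0.00830143]), 'gripper_width': 0.9996411816373901}
scene {'fx': 422.35327232978733, 'fy': 422.35327232978733, 'cx': 318.3253857485885, 'cy': 191.68304181204346, 'k1': -0.04959223575651155, 'position': array([1.0686094 , 0.58188048, 0.7247912 ]), 'rotation': array([-0.13640986,  0.30467523,  0.86481901, -0.37503792])}
top {'fx': 507.57835712429625, 'fy': 507.57835712429625, 'cx': 320.8668103794761, 'cy': 197.15087087864808, 'k1': -0.16691480056590868, 'position': array([0.32967312, 0.01154794, 1.36666638]), 'rotation': array([-0.05928529,  0.7057026 , -0.70239631,  0.0714739 ])}
wrist {'fx': 345.6522851731072, 'fy': 345.6522851731072, 'cx': 319.865580399144, 'cy': 200.4775154936261, 'k1': -0.04505225923197004, 'T_tool_cam': array([[-1.97815118e-04, -9.54976047e-01, -2.96682844e-01,
         7.72220803e-02],
       [ 9.99999975e-01, -2.19991461e-04,  4.13622244e-05,
        -1.78113455e-05],
       [-1.04767626e-04, -2.96682829e-01,  9.54976067e-01,
        -1.41403520e-01],
       [ 0.00000000e+00,  0.00000000e+00,  0.00000000e+00,
         1.00000000e+00]])}
```

View pics/top0.png

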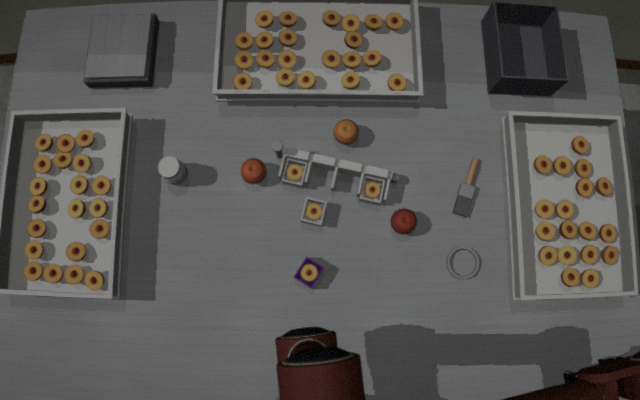

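View pics/scene0.png

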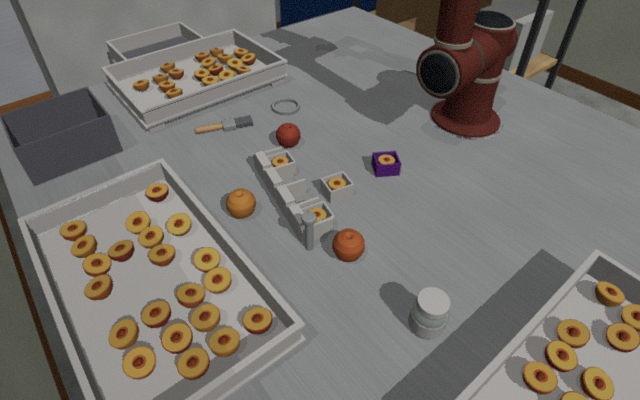

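The top view shows the rack from about (278,147) to (395,178). The white dish is at (314,211) and the purple look-alike at (309,272). I'll enlarge these to confirm.

```bash
python3 - <<'E'
import cv2
a=cv2.imread("pics/top0.png")[110:290,230:430]
cv2.imwrite("pics/top0c.png",cv2.convertScaleAbs(cv2.resize(a[:140],None,fx=4,fy=4,interpolation=cv2.INTER_CUBIC),alpha=1.5))
a=cv2.imread("pics/scene0.png")[130:270,220:410]
cv2.imwrite("pics/scene0c.png",cv2.convertScaleAbs(cv2.resize(a,None,fx=4,fy=4,interpolation=cv2.INTER_CUBIC),alpha=1.3))
E
```

```text
(no output)
```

View pics/top0c.png

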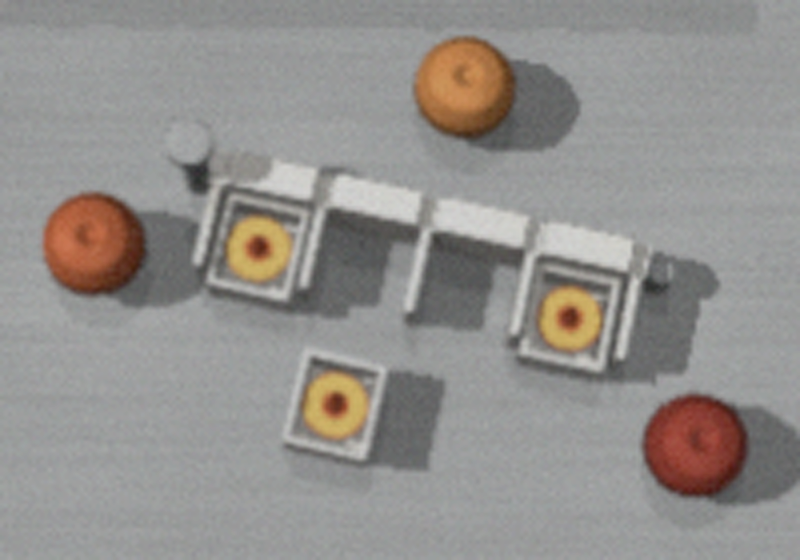

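View pics/scene0c.png

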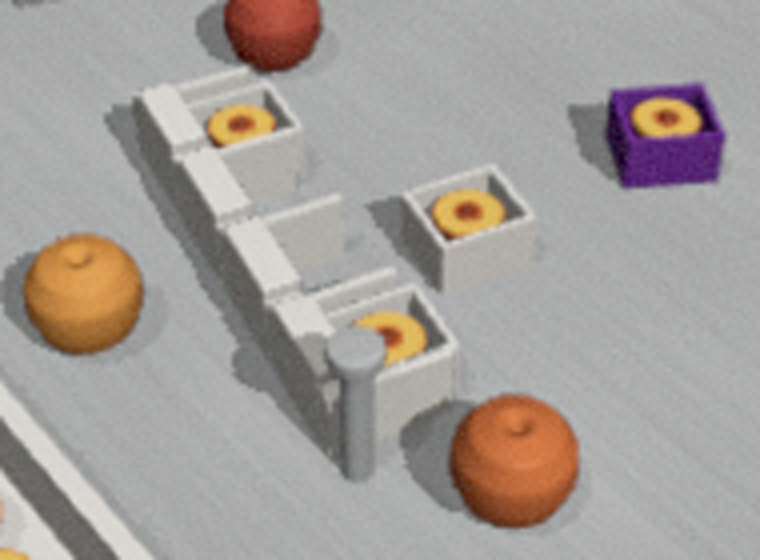

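```bash
cat > h.py <<'E'
import numpy as np, cv2
from scipy.spatial.transform import Rotation as R
from scipy.optimize import least_squares
from plant import state, eyes
def rot(q): return R.from_quat([q[1],q[2],q[3],q[0]]).as_matrix()
def cam(n,s=None):
    c=eyes.camera_params(n)
    if n=="wrist":
        s=s or state(); T=np.eye(4);T[:3,:3]=rot(s['tool_rot']);T[:3,3]=s['tool_pos']
        M=T@np.array(c['T_tool_cam']); return c,M[:3,:3],M[:3,3]
    return c,rot(c['rotation']),np.array(c['position'])
def proj(P,C):
    c,Rm,t=C; q=(np.atleast_2d(P)-t)@Rm; u=q[:,:2]/q[:,2:]
    u=u*(1+c['k1']*(u**2).sum(1,keepdims=True))
    return u*[c['fx'],c['fy']]+[c['cx'],c['cy']]
def unproj(px,z,C):
    c,Rm,t=C; d=(np.atleast_2d(px)-[c['cx'],c['cy']])/[c['fx'],c['fy']]
    u=d.copy()
    for _ in range(20): u=d/(1+c['k1']*(u**2).sum(1,keepdims=True))
    r=np.c_[u,np.ones(len(u))]@Rm.T
    return t+r*((z-t[2])/r[:,2])[:,None]
def world(p,P): # p=x,y,th
    c,s=np.cos(p[2]),np.sin(p[2]); P=np.atleast_2d(P)
    return np.c_[p[0]+c*P[:,0]-s*P[:,1],p[1]+s*P[:,0]+c*P[:,1],P[:,2]]
def railpts(yc): return [[.012,yc+.03,.06],[.012,yc-.03,.06],[-.012,yc-.03,.06],[-.012,yc+.03,.06]]
dishpts=np.array([[.032,.028,.04],[.032,-.028,.04],[-.032,-.028,.04],[-.032,.028,.04]])
def fit(P,obs,p0): # obs list of (px, C, idx)
    P=np.array(P)
    f=lambda p:np.concatenate([(proj(world(p,P[i]),C)-px).ravel() for px,C,i in obs])
    r=least_squares(f,p0,loss='soft_l1'); return r.x,np.sqrt(np.mean(f(r.x)**2))
E
python3 - <<'E'
from h import *
C=cam("top");S=cam("scene")
o=lambda a:np.array(a)/4+[230,110]
rp=np.array(railpts(.036)+railpts(-.036)+railpts(-.108))
px=o([(333,178),(421,192),(416,222),(328,205),(439,198),(530,217),(524,247),(433,230),(545,222),(637,240),(630,270),(537,252)])
p,e=fit(rp,[(px,C,list(range(12)))],[.5,0,-.2]);print("rack",p,e)
dx=o([(307,350),(387,367),(365,460),(285,443)])
d,e2=fit(dishpts,[(dx,C,[0,1,2,3])],[.4,0,-.2]);print("dish",d,e2)
c,s=np.cos(p[2]),np.sin(p[2]);v=d[:2]-p[:2];print("dish in rack",c*v[0]+s*v[1],-s*v[0]+c*v[1],np.degrees(d[2]-p[2]),np.degrees(p[2]))
print("knob",unproj(o([(190,140)]),.1,C), world(p,[0,.162,.1]))
im=cv2.imread("pics/scene0.png");im=cv2.resize(im[130:270,220:410],None,fx=4,fy=4,interpolation=cv2.INTER_CUBIC)
for P,col in((world(p,rp),(0,0,255)),(world(d,dishpts),(0,255,0))):
    for q in proj(P,S): cv2.circle(im,tuple(int(x) for x in (q-[220,130])*4),3,col,-1)
cv2.imwrite("pics/scene0d.png",im)
for n,q,z in(("peach_a",(95,243),.035),("peach_b",(695,445),.035),("peach_c",(465,87),.035)): print(n,unproj(o([q]),z,C))
print("purple",unproj([[309,272]],.02,C),"ring",unproj([[463,263]],0,C))
E
```

```text
rack [ 0.66756402 -0.05333702 -0.20805725] 0.5529442422944901
dish [ 0.54034755  0.00699718 -0.21581289] 0.27153530323860703
dish in rack -0.13693553009226034 0.032755264762145186 -0.44436558549602284 -11.920802358651065
knob [[0.70390301 0.10287199 0.1       ]] [[0.70102665 0.1051693  0.1       ]]
peach_a [[0.65055373 0.17025103 0.035     ]]
peach_b [[ 0.51524278 -0.23237722  0.035     ]]
peach_c [[ 0.76245535 -0.08030482  0.035     ]]
purple [[0.3811249  0.01928882 0.02      ]] ring [[ 0.4052213  -0.40063788  0.        ]]
```

View pics/scene0d.png

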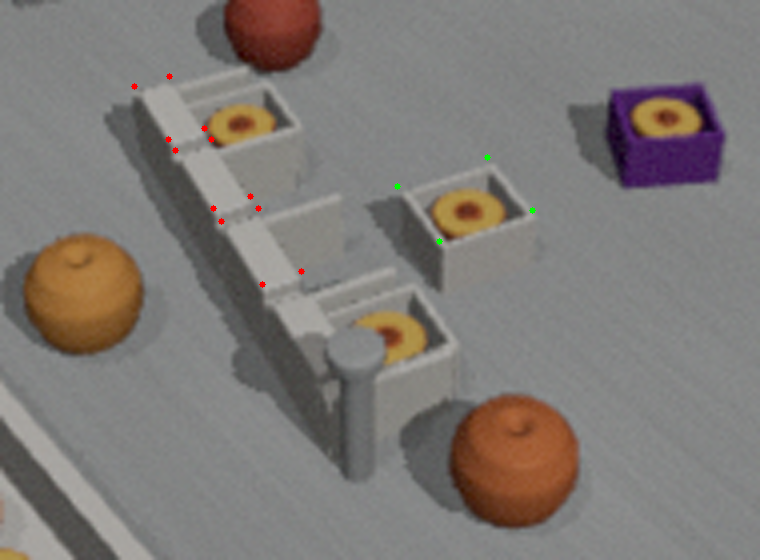

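```bash
cat >> h.py <<'E'
RACK=np.array([0.66756402,-0.05333702,-0.20805725])
def go(w,yaw=None,s=None):
    s=s or state();Rm=rot(s['tool_rot']);d=Rm.T@(np.array(w)-s['tool_pos'])
    y0=np.degrees(np.arctan2(Rm[1,0],Rm[0,0]))
    print("tool shift mm",np.round(d*1e3,1),"yaw now",round(y0,2),"turn about tool z",None if yaw is None else round(-(yaw-y0),2))
def st():
    s=state();Rm=rot(s['tool_rot']);w=s['tool_pos'];c,n=np.cos(RACK[2]),np.sin(RACK[2]);v=w[:2]-RACK[:2]
    print("t",round(s['time'],2),"world",w.round(4),"rack mm",np.round([1e3*(c*v[0]+n*v[1]),1e3*(-n*v[0]+c*v[1]),1e3*w[2]],1),"F",s['contact_force'].round(1),"g",round(s['gripper_width'],3),"tilt",Rm[:,2].round(4))
    return s
E
python3 - <<'E'
from h import *
st();go([.615,-.012,.25],-11.9)
E
```

```text
t 0.15 world [ 0.1435 -0.6078  0.2303] rack mm [-398.2 -650.7  230.3] F [-0.2  0.1  0.3] g 0.995 tilt [-2.0e-04  1.6e-03 -1.0e+00]
tool shift mm [ 595.7 -471.6  -18.8] yaw now 13.28 turn about tool z 25.18
```

>>> apply_moves(
  commands=[
    {"linear": [0.02,-0.016,-0.005],"delta_rot": [0,0,0],"fingers": 255},
    {"linear": [0.055,-0.044,-0.01],"delta_rot": [0,0,0],"fingers": 255},
    {"linear": [0.09,-0.072,-0.015],"delta_rot": [0,0,0],"fingers": 255},
    {"linear": [0.125,-0.1,-0.02],"delta_rot": [0,0,0],"fingers": 255},
    {"linear": [0.16,-0.128,-0.02],"delta_rot": [0,0,0],"fingers": 255},
    {"linear": [0.195,-0.156,-0.02],"delta_rot": [0,0,0],"fingers": 255},
    {"linear": [0.23,-0.184,-0.02],"delta_rot": [0,0,0],"fingers": 255},
    {"linear": [0.265,-0.212,-0.02],"delta_rot": [0,0,0],"fingers": 255},
  ],
)

```text
time: 0.95
tool_pos: [0.3535, -0.3393, 0.2511]
tool_rot: [-0.0, 0.993, 0.115, 0.0]
contact_force: [1.1, -0.1, 0.9]
gripper_width: -0.003
```

>>> apply_moves(
  commands=[
    {"linear": [0.035,-0.028,0],"delta_rot": [0,0,4],"fingers": 255},
    {"linear": [0.07,-0.056,0],"delta_rot": [0,0,8],"fingers": 255},
    {"linear": [0.105,-0.084,0],"delta_rot": [0,0,12],"fingers": 255},
    {"linear": [0.14,-0.112,0],"delta_rot": [0,0,16],"fingers": 255},
    {"linear": [0.175,-0.14,0],"delta_rot": [0,0,20],"fingers": 255},
    {"linear": [0.21,-0.168,0],"delta_rot": [0,0,23],"fingers": 255},
    {"linear": [0.245,-0.195,0],"delta_rot": [0,0,25.2],"fingers": 255},
    {"linear": [0.275,-0.22,0],"delta_rot": [0,0,25.2],"fingers": 255},
  ],
)

```text
time: 1.75
tool_pos: [0.5708, -0.0618, 0.251]
tool_rot: [-0.0, 0.995, -0.104, -0.0]
contact_force: [0.8, -1.0, -0.5]
gripper_width: 0.003
```

```bash
python3 - <<'E'
from h import *
st();go([.615,-.012,.25],-11.9)
E
```

```text
t 1.75 world [ 0.5708 -0.0618  0.251 ] rack mm [-92.9 -28.3 251. ] F [ 0.8 -1.  -0.5] g 0.003 tilt [-2.e-04  1.e-04 -1.e+00]
tool shift mm [ 33.  -57.8   1. ] yaw now -11.91 turn about tool z -0.01
```

>>> apply_moves(
  commands=[
    {"linear": [0.015,-0.03,0],"delta_rot": [0,0,0],"fingers": 255},
    {"linear": [0.03,-0.055,0],"delta_rot": [0,0,0],"fingers": 255},
    {"linear": [0.03,-0.055,0],"delta_rot": [0,0,0],"fingers": 255},
    {"linear": [0.03,-0.055,0],"delta_rot": [0,0,0],"fingers": 255},
    {"linear": [0.03,-0.055,0],"delta_rot": [0,0,0],"fingers": 255},
    {"linear": [0.03,-0.055,0],"delta_rot": [0,0,0],"fingers": 255},
    {"linear": [0.03,-0.055,0],"delta_rot": [0,0,0],"fingers": 255},
    {"linear": [0.03,-0.055,0],"delta_rot": [0,0,0],"fingers": 255},
  ],
)

```text
time: 2.55
tool_pos: [0.6104, -0.0167, 0.2515]
tool_rot: [0.0, 0.995, -0.104, 0.0]
contact_force: [1.5, 0.6, 0.4]
gripper_width: -0.001
```

```bash
python3 - <<'E'
from h import *
s=st(); im=eyes.grab_frame("wrist")[:,:,::-1]
import pickle; pickle.dump(s,open("s1.pkl","wb"))
cv2.imwrite("pics/w1.png",im)
C=cam("wrist",s)
rp=np.array(sum([railpts(y) for y in(.108,.036,-.036,-.108)],[]))
print(proj(world(RACK,rp),C).round(0).tolist())
E
```

```text
t 2.55 world [ 0.6104 -0.0167  0.2515] rack mm [-63.5  24.  251.5] F [1.5 0.6 0.4] g -0.001 tilt [ 3.e-04 -1.e-04 -1.e+00]
[[198.0, 96.0], [262.0, 96.0], [263.0, 122.0], [200.0, 122.0], [275.0, 96.0], [340.0, 95.0], [340.0, 122.0], [276.0, 122.0], [353.0, 95.0], [417.0, 96.0], [415.0, 122.0], [352.0, 122.0], [430.0, 96.0], [493.0, 96.0], [490.0, 122.0], [428.0, 122.0]]
```

View pics/w1.png

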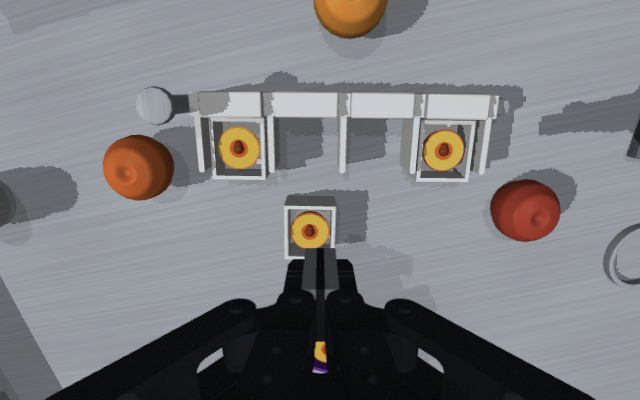

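```bash
python3 - <<'E'
import cv2
a=cv2.imread("pics/w1.png")
cv2.imwrite("pics/w1a.png",cv2.resize(a[80:190,190:350],None,fx=5,fy=5,interpolation=cv2.INTER_CUBIC))
cv2.imwrite("pics/w1b.png",cv2.resize(a[80:190,340:500],None,fx=5,fy=5,interpolation=cv2.INTER_CUBIC))
cv2.imwrite("pics/w1c.png",cv2.resize(a[185:285,260:360],None,fx=6,fy=6,interpolation=cv2.INTER_CUBIC))
E
```

```text
(no output)
```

View pics/w1a.png

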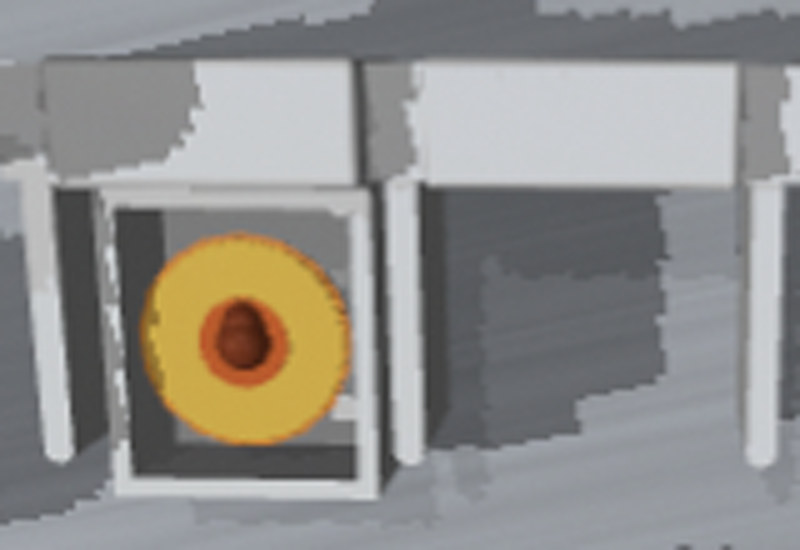

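View pics/w1b.png

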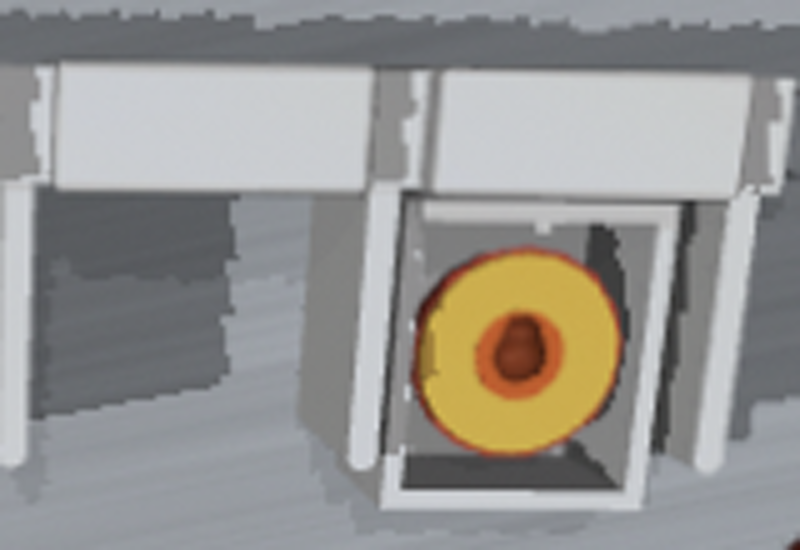

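View pics/w1c.png

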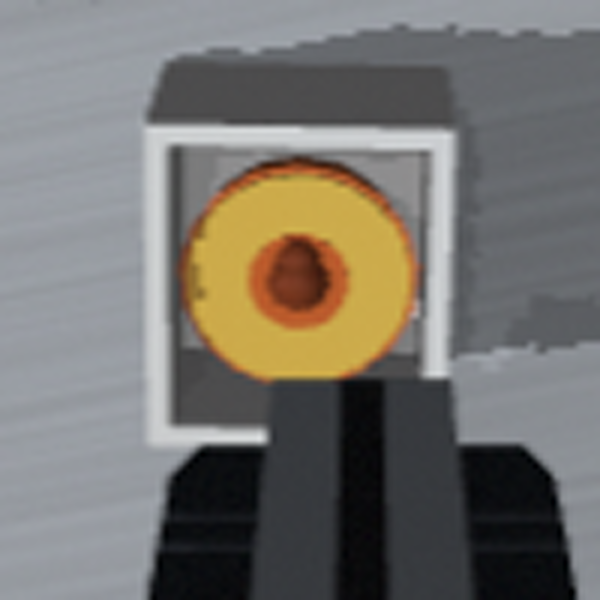

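```bash
python3 - <<'E'
from h import *
import pickle; s=pickle.load(open("s1.pkl","rb"));C=cam("wrist",s)
rp=np.array(sum([railpts(y) for y in(.108,.036,-.036,-.108)],[]))
a=np.array([(45,60),(353,60),(355,185),(47,183),(738,63),(738,185)])/5+[190,80]
b=np.array([(57,62),(372,68),(365,190),(57,187),(440,70),(750,75),(740,193),(433,190)])/5+[340,80]
p,e=fit(rp,[(a,C,[0,1,2,3,5,6]),(b,C,list(range(8,16)))],RACK);print("rack",p,np.degrees(p[2]),e)
d,e2=fit(dishpts,[(np.array([(147,125),(456,128),(148,445)])/6+[260,185],C,[0,1,3])],[.54,0,-.2]);print("dish",d,e2)
c,n=np.cos(p[2]),np.sin(p[2]);v=d[:2]-p[:2];print("dish in rack",c*v[0]+n*v[1],-n*v[0]+c*v[1],np.degrees(d[2]-p[2]))
for y in(.108,.1,.036,-.036):print(y,world(p,[0,y,.06]))
print("tcp px",proj([s['tool_pos']],C))
E
```

```text
rack [ 0.67109674 -0.05222757 -0.21596056] -12.37362845769158 1.1448785057088149
dish [ 0.54361886  0.00933049 -0.2287268 ] 0.24259225781134042
dish in rack -0.13770771426437994 0.032811433545448423 -0.7314520005128178
0.108 [[0.69423961 0.05326369 0.06      ]]
0.1 [[0.69252532 0.04544953 0.06      ]]
0.036 [[ 0.67881103 -0.01706382  0.06      ]]
-0.036 [[ 0.66338246 -0.08739133  0.06      ]]
tcp px [[321.24955612 269.65720419]]
```

```bash
sed -i 's/^RACK=.*/RACK=np.array([0.6711,-0.0522,-0.216])/' h.py; python3 - <<'E'
from h import *
st()
for y in(.108,.036,-.036):go(world(RACK,[0,y,.07])[0],-12.37)
E
```

```text
t 2.6 world [ 0.6104 -0.0166  0.2515] rack mm [-66.9  21.8 251.5] F [-0.7 -0.4  0.8] g -0.004 tilt [ 2.e-04 -1.e-04 -1.e+00]
tool shift mm [ 67.5 -85.8 181.5] yaw now -11.96 turn about tool z 0.41
tool shift mm [ 67.  -13.8 181.5] yaw now -11.96 turn about tool z 0.41
tool shift mm [ 66.4  58.2 181.5] yaw now -11.96 turn about tool z 0.41
```

>>> apply_moves(
  commands=[
    {"linear": [0.025,-0.03,0.01],"delta_rot": [0,0,0.4],"fingers": 255},
    {"linear": [0.05,-0.06,0.03],"delta_rot": [0,0,0.4],"fingers": 255},
    {"linear": [0.0675,-0.0855,0.055],"delta_rot": [0,0,0.4],"fingers": 255},
    {"linear": [0.0675,-0.0855,0.09],"delta_rot": [0,0,0.4],"fingers": 255},
    {"linear": [0.0675,-0.0855,0.13],"delta_rot": [0,0,0.4],"fingers": 255},
    {"linear": [0.0675,-0.0855,0.165],"delta_rot": [0,0,0.4],"fingers": 255},
    {"linear": [0.0675,-0.0855,0.178],"delta_rot": [0,0,0.4],"fingers": 255},
    {"linear": [0.0675,-0.0855,0.18],"delta_rot": [0,0,0.4],"fingers": 255},
  ],
)

```text
time: 3.4
tool_pos: [0.6927, 0.0534, 0.0688]
tool_rot: [0.0, 0.994, -0.107, -0.002]
contact_force: [0.1, -1.0, 0.5]
gripper_width: -0.002
```

```bash
python3 - <<'E'
from h import *
st()
im=eyes.grab_frame("wrist")[:,:,::-1]
cv2.imwrite("pics/w2.png",im)
E
```

```text
t 3.4 world [0.6927 0.0534 0.0688] rack mm [ -1.5 107.8  68.8] F [ 0.1 -1.   0.5] g -0.002 tilt [-4.5e-03  1.0e-04 -1.0e+00]
```

View pics/w2.png

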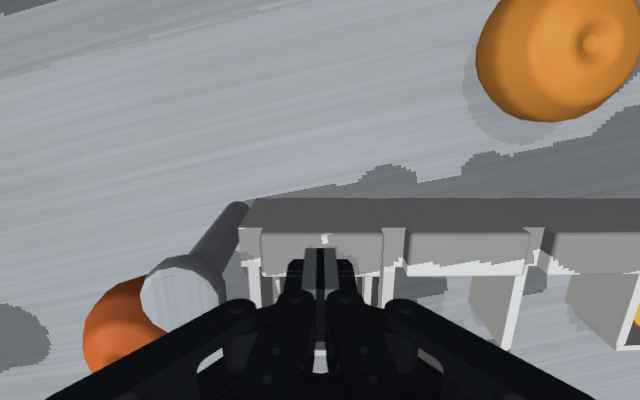

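The fingertip at (320,250) hangs over the middle of rail1, next to the knob at (180,290). I'll lower it slowly.

>>> apply_moves(
  commands=[
    {"linear": [0,0,0.0],"delta_rot": [0,0,0],"fingers": 255},
    {"linear": [0,0,0.002],"delta_rot": [0,0,0],"fingers": 255},
    {"linear": [0,0,0.004],"delta_rot": [0,0,0],"fingers": 255},
    {"linear": [0,0,0.006],"delta_rot": [0,0,0],"fingers": 255},
    {"linear": [0,0,0.0075],"delta_rot": [0,0,0],"fingers": 255},
    {"linear": [0,0,0.009],"delta_rot": [0,0,0],"fingers": 255},
    {"linear": [0,0,0.0095],"delta_rot": [0,0,0],"fingers": 255},
    {"linear": [0,0,0.0095],"delta_rot": [0,0,0],"fingers": 255},
  ],
)

```text
time: 4.25
tool_pos: [0.6941, 0.0536, 0.0615]
tool_rot: [0.0, 0.994, -0.107, -0.0]
contact_force: [-0.5, 0.1, 0.1]
gripper_width: -0.002
```

>>> apply_moves(
  commands=[
    {"linear": [0,0,0.0005],"delta_rot": [0,0,0],"fingers": 255},
    {"linear": [0,0,0.001],"delta_rot": [0,0,0],"fingers": 255},
    {"linear": [0,0,0.0015],"delta_rot": [0,0,0],"fingers": 255},
    {"linear": [0,0,0.002],"delta_rot": [0,0,0],"fingers": 255},
    {"linear": [0,0,0.002],"delta_rot": [0,0,0],"fingers": 255},
    {"linear": [0,0,0.002],"delta_rot": [0,0,0],"fingers": 255},
    {"linear": [0,0,0.002],"delta_rot": [0,0,0],"fingers": 255},
    {"linear": [0,0,0.002],"delta_rot": [0,0,0],"fingers": 255},
  ],
)

```text
time: 5.05
tool_pos: [0.6944, 0.0536, 0.0601]
tool_rot: [0.0, 0.994, -0.107, 0.0]
contact_force: [-0.9, 0.2, 2.5]
gripper_width: -0.003
```

>>> apply_moves(
  commands=[
    {"linear": [0,0,0.0005],"delta_rot": [0,0,0],"fingers": 255},
    {"linear": [0,0,0.001],"delta_rot": [0,0,0],"fingers": 255},
    {"linear": [0,0,0.001],"delta_rot": [0,0,0],"fingers": 255},
    {"linear": [0,0,0.001],"delta_rot": [0,0,0],"fingers": 255},
    {"linear": [0,0,0.001],"delta_rot": [0,0,0],"fingers": 255},
    {"linear": [0,0,0.001],"delta_rot": [0,0,0],"fingers": 255},
    {"linear": [0,0,0.001],"delta_rot": [0,0,0],"fingers": 255},
    {"linear": [0,0,0.001],"delta_rot": [0,0,0],"fingers": 255},
  ],
)

```text
time: 5.85
tool_pos: [0.6944, 0.0536, 0.0601]
tool_rot: [0.0, 0.994, -0.107, -0.0]
contact_force: [-4.8, -0.3, 6.3]
gripper_width: -0.0
```

>>> apply_moves(
  commands=[
    {"linear": [0,0,-0.008],"delta_rot": [0,0,0],"fingers": 255},
    {"linear": [0,0,-0.016],"delta_rot": [0,0,0],"fingers": 255},
    {"linear": [0,0.02,-0.016],"delta_rot": [0,0,0],"fingers": 255},
    {"linear": [0,0.05,-0.016],"delta_rot": [0,0,0],"fingers": 255},
    {"linear": [0,0.072,-0.016],"delta_rot": [0,0,0],"fingers": 255},
    {"linear": [0,0.072,-0.014],"delta_rot": [0,0,0],"fingers": 255},
    {"linear": [0,0.072,-0.01],"delta_rot": [0,0,0],"fingers": 255},
    {"linear": [0,0.072,-0.006],"delta_rot": [0,0,0],"fingers": 255},
  ],
)

```text
time: 6.65
tool_pos: [0.6789, -0.0166, 0.0644]
tool_rot: [-0.0, 0.994, -0.107, -0.0]
contact_force: [0.6, -0.7, 0.1]
gripper_width: -0.0
```

>>> apply_moves(
  commands=[
    {"linear": [0,0,0.001],"delta_rot": [0,0,0],"fingers": 255},
    {"linear": [0,0,0.002],"delta_rot": [0,0,0],"fingers": 255},
    {"linear": [0,0,0.0035],"delta_rot": [0,0,0],"fingers": 255},
    {"linear": [0,0,0.005],"delta_rot": [0,0,0],"fingers": 255},
    {"linear": [0,0,0.006],"delta_rot": [0,0,0],"fingers": 255},
    {"linear": [0,0,0.006],"delta_rot": [0,0,0],"fingers": 255},
    {"linear": [0,0,0.006],"delta_rot": [0,0,0],"fingers": 255},
    {"linear": [0,0,0.006],"delta_rot": [0,0,0],"fingers": 255},
  ],
)

```text
time: 7.45
tool_pos: [0.6792, -0.0164, 0.0601]
tool_rot: [-0.0, 0.994, -0.107, 0.0]
contact_force: [-3.0, 1.3, 4.7]
gripper_width: -0.002
```

```bash
python3 - <<'E'
from h import *
st()
im=eyes.grab_frame("wrist")[:,:,::-1]
cv2.imwrite("pics/w3.png",im)
E
```

```text
t 7.45 world [ 0.6792 -0.0164  0.0601] rack mm [ 0.2 36.7 60.1] F [-3.   1.3  4.7] g -0.002 tilt [ 2.e-04  4.e-04 -1.e+00]
```

View pics/w3.png

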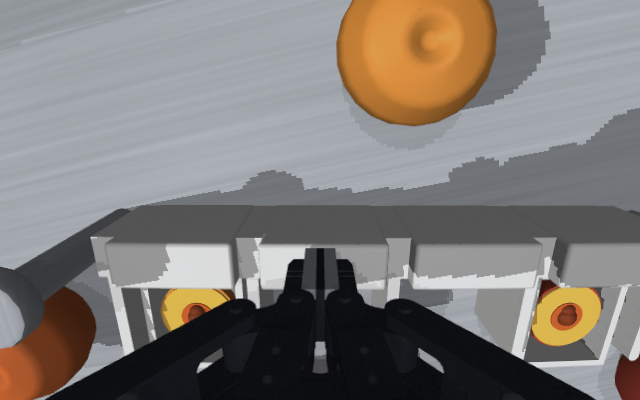

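The fingertip at (320,250) is resting on rail2's top, with notches visible at (250,240) and (398,240). Next is rail3.

>>> apply_moves(
  commands=[
    {"linear": [0,0,-0.008],"delta_rot": [0,0,0],"fingers": 255},
    {"linear": [0,0,-0.016],"delta_rot": [0,0,0],"fingers": 255},
    {"linear": [0,0.02,-0.016],"delta_rot": [0,0,0],"fingers": 255},
    {"linear": [0,0.05,-0.016],"delta_rot": [0,0,0],"fingers": 255},
    {"linear": [0,0.072,-0.016],"delta_rot": [0,0,0],"fingers": 255},
    {"linear": [0,0.072,-0.014],"delta_rot": [0,0,0],"fingers": 255},
    {"linear": [0,0.072,-0.01],"delta_rot": [0,0,0],"fingers": 255},
    {"linear": [0,0.072,-0.006],"delta_rot": [0,0,0],"fingers": 255},
  ],
)

```text
time: 8.3
tool_pos: [0.6635, -0.0869, 0.0645]
tool_rot: [-0.0, 0.994, -0.107, -0.0]
contact_force: [-0.3, 0.2, 0.5]
gripper_width: 0.001
```

>>> apply_moves(
  commands=[
    {"linear": [0,0,0.001],"delta_rot": [0,0,0],"fingers": 255},
    {"linear": [0,0,0.002],"delta_rot": [0,0,0],"fingers": 255},
    {"linear": [0,0,0.0035],"delta_rot": [0,0,0],"fingers": 255},
    {"linear": [0,0,0.005],"delta_rot": [0,0,0],"fingers": 255},
    {"linear": [0,0,0.006],"delta_rot": [0,0,0],"fingers": 255},
    {"linear": [0,0,0.006],"delta_rot": [0,0,0],"fingers": 255},
    {"linear": [0,0,0.006],"delta_rot": [0,0,0],"fingers": 255},
    {"linear": [0,0,0.006],"delta_rot": [0,0,0],"fingers": 255},
  ],
)

```text
time: 9.1
tool_pos: [0.6638, -0.0868, 0.0601]
tool_rot: [-0.0, 0.994, -0.107, 0.0]
contact_force: [-3.0, 1.7, 4.8]
gripper_width: -0.001
```

```bash
python3 - <<'E'
from h import *
st()
im=eyes.grab_frame("wrist")[:,:,::-1]
cv2.imwrite("pics/w4.png",im)
E
```

```text
t 9.1 world [ 0.6638 -0.0868  0.0601] rack mm [  0.3 -35.3  60.1] F [-3.   1.7  4.8] g -0.001 tilt [ 2.e-04  4.e-04 -1.e+00]
```

View pics/w4.png

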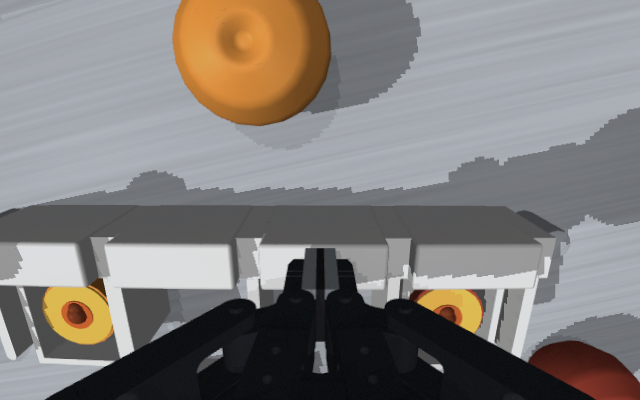

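The fingertip at (320,250) is on rail3's top. Next I'll lift, turn the tool 90° and place it on the dish's +y side.

>>> apply_moves(
  commands=[
    {"linear": [0,0,-0.03],"delta_rot": [0,0,0],"fingers": 255},
    {"linear": [0,0,-0.07],"delta_rot": [0,0,-4],"fingers": 255},
    {"linear": [-0.02,-0.02,-0.09],"delta_rot": [0,0,-12],"fingers": 255},
    {"linear": [-0.045,-0.045,-0.09],"delta_rot": [0,0,-20],"fingers": 165},
    {"linear": [-0.075,-0.07,-0.09],"delta_rot": [0,0,-28],"fingers": 165},
    {"linear": [-0.105,-0.1,-0.09],"delta_rot": [0,0,-36],"fingers": 165},
    {"linear": [-0.13,-0.12,-0.09],"delta_rot": [0,0,-44],"fingers": 165},
    {"linear": [-0.138,-0.127,-0.09],"delta_rot": [0,0,-52],"fingers": 165},
  ],
)

```text
time: 9.95
tool_pos: [0.554, 0.0687, 0.1486]
tool_rot: [-0.0, 0.939, 0.343, -0.0]
contact_force: [1.0, 0.3, -0.6]
gripper_width: 0.355
```

>>> apply_moves(
  commands=[
    {"linear": [0,0,0],"delta_rot": [0,0,-8],"fingers": 165},
    {"linear": [0,0,0],"delta_rot": [0,0,-16],"fingers": 165},
    {"linear": [0,0,0],"delta_rot": [0,0,-24],"fingers": 165},
    {"linear": [0,0,0],"delta_rot": [0,0,-32],"fingers": 165},
    {"linear": [0,0,0],"delta_rot": [0,0,-38],"fingers": 165},
    {"linear": [0,0,0],"delta_rot": [0,0,-38],"fingers": 165},
    {"linear": [0,0,0],"delta_rot": [0,0,-38],"fingers": 165},
    {"linear": [0,0,0],"delta_rot": [0,0,-38],"fingers": 165},
  ],
)

```text
time: 10.75
tool_pos: [0.5559, 0.0664, 0.1488]
tool_rot: [0.0, 0.779, 0.627, 0.0]
contact_force: [-0.2, 0.0, 0.0]
gripper_width: 0.351
```

```bash
python3 - <<'E'
from h import *
s=st()
im=eyes.grab_frame("wrist")[:,:,::-1]
cv2.imwrite("pics/w5.png",im)
im=eyes.grab_frame("scene")[:,:,::-1]
cv2.imwrite("pics/s5.png",im)
go(world(RACK,[-.138,.092,.012])[0],77.63)
import pickle; pickle.dump(s,open("s5.pkl","wb"))
E
```

```text
t 10.75 world [0.5559 0.0664 0.1488] rack mm [-138.    91.2  148.8] F [-0.2  0.   0. ] g 0.351 tilt [ 1.e-04  0.e+00 -1.e+00]
tool shift mm [  0.8  -0.  136.8] yaw now 77.63 turn about tool z -0.0
```

View pics/w5.png

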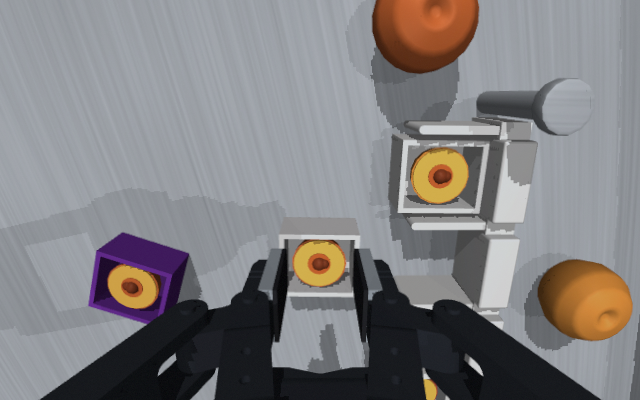

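View pics/s5.png

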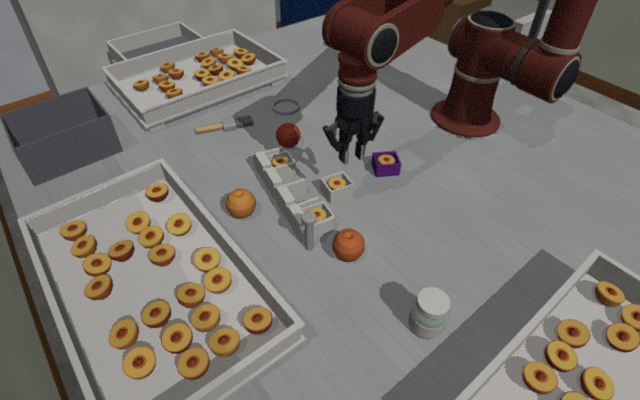

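```bash
python3 - <<'E'
from h import *
import pickle; s=pickle.load(open("s5.pkl","rb"));C=cam("wrist",s)
a=cv2.imread("pics/w5.png");cv2.imwrite("pics/w5a.png",cv2.resize(a[200:310,250:390],None,fx=5,fy=5,interpolation=cv2.INTER_CUBIC))
p=unproj([(280,236),(359,236)],.04,C);c,n=np.cos(RACK[2]),np.sin(RACK[2])
v=p[:,:2]-RACK[:2];print(np.c_[c*v[:,0]+n*v[:,1],-n*v[:,0]+c*v[:,1]])
E
```

```text
[[-0.16795506  0.06068189]
 [-0.1060194   0.06063785]]
```

View pics/w5a.png

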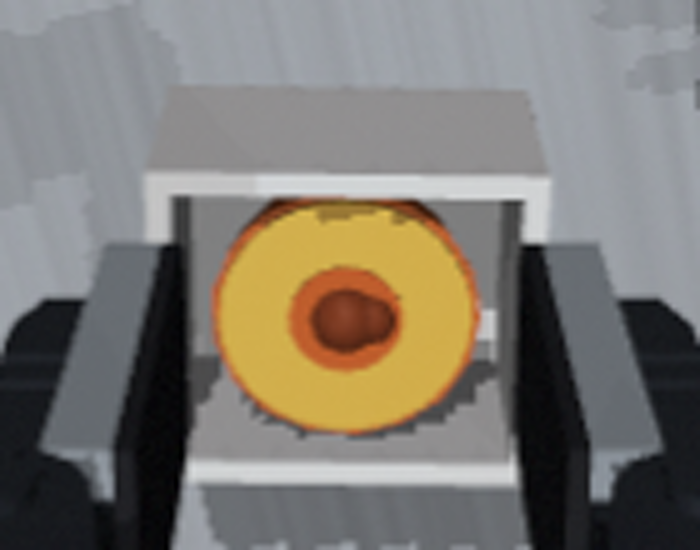

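>>> apply_moves(
  commands=[
    {"linear": [0,0,0.02],"delta_rot": [0,0,0],"fingers": 165},
    {"linear": [0,0,0.045],"delta_rot": [0,0,0],"fingers": 165},
    {"linear": [0,0,0.07],"delta_rot": [0,0,0],"fingers": 165},
    {"linear": [0,0,0.095],"delta_rot": [0,0,0],"fingers": 165},
    {"linear": [0,0,0.115],"delta_rot": [0,0,0],"fingers": 165},
    {"linear": [0,0,0.128],"delta_rot": [0,0,0],"fingers": 165},
    {"linear": [0,0,0.136],"delta_rot": [0,0,0],"fingers": 165},
    {"linear": [0,0,0.136],"delta_rot": [0,0,0],"fingers": 165},
  ],
)

```text
time: 11.65
tool_pos: [0.5553, 0.0664, 0.012]
tool_rot: [-0.001, 0.779, 0.627, -0.001]
contact_force: [0.6, -0.7, 0.7]
gripper_width: 0.355
```

```bash
python3 - <<'E'
from h import *
s=st()
im=eyes.grab_frame("wrist")[:,:,::-1]
cv2.imwrite("pics/w6.png",im)
E
```

```text
t 11.65 world [0.5553 0.0664 0.012 ] rack mm [-138.5   91.    12. ] F [ 0.6 -0.7  0.7] g 0.355 tilt [-0.0017  0.     -1.    ]
```

View pics/w6.png

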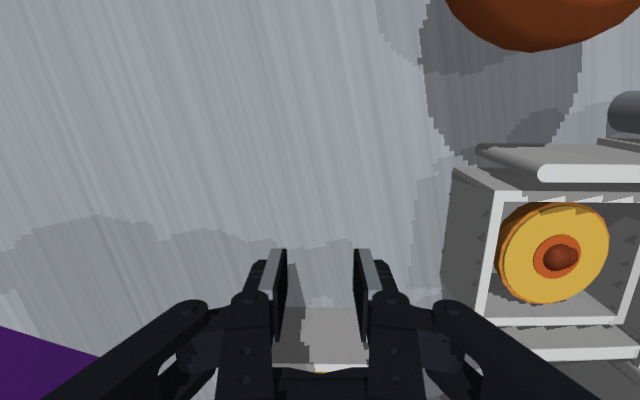

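>>> apply_moves(
  commands=[
    {"linear": [-0.005,0,0],"delta_rot": [0,0,0],"fingers": 165},
    {"linear": [-0.012,0,0],"delta_rot": [0,0,0],"fingers": 165},
    {"linear": [-0.017,0,0],"delta_rot": [0,0,0],"fingers": 165},
    {"linear": [-0.021,0,0],"delta_rot": [0,0,0],"fingers": 165},
    {"linear": [-0.025,0,0],"delta_rot": [0,0,0],"fingers": 165},
    {"linear": [-0.03,0,0],"delta_rot": [0,0,0],"fingers": 165},
    {"linear": [-0.036,0,0],"delta_rot": [0,0,0],"fingers": 165},
    {"linear": [-0.042,0,0],"delta_rot": [0,0,0],"fingers": 165},
  ],
)

```text
time: 12.5
tool_pos: [0.547, 0.025, 0.013]
tool_rot: [0.0, 0.779, 0.627, 0.0]
contact_force: [1.0, 1.7, 2.0]
gripper_width: 0.352
```

>>> apply_moves(
  commands=[
    {"linear": [-0.006,0,0],"delta_rot": [0,0,0],"fingers": 165},
    {"linear": [-0.012,0,0],"delta_rot": [0,0,0],"fingers": 165},
    {"linear": [-0.018,0,0],"delta_rot": [0,0,0],"fingers": 165},
    {"linear": [-0.024,0,0],"delta_rot": [0,0,0],"fingers": 165},
    {"linear": [-0.03,0,0],"delta_rot": [0,0,0],"fingers": 165},
    {"linear": [-0.035,0,0],"delta_rot": [0,0,0],"fingers": 165},
    {"linear": [-0.039,0,0],"delta_rot": [0,0,0],"fingers": 165},
    {"linear": [-0.04,0,0],"delta_rot": [0,0,0],"fingers": 165},
  ],
)

```text
time: 13.3
tool_pos: [0.5382, -0.0142, 0.0127]
tool_rot: [-0.0, 0.779, 0.627, -0.0]
contact_force: [0.3, 2.0, 2.1]
gripper_width: 0.352
```

```bash
python3 - <<'E'
from h import *
s=st()
for n in("wrist","scene","top"):
    cv2.imwrite(f"pics/{n}7.png",eyes.grab_frame(n)[:,:,::-1])
a=cv2.imread("pics/top7.png")[110:250,230:430]
cv2.imwrite("pics/top7c.png",cv2.convertScaleAbs(cv2.resize(a,None,fx=4,fy=4,interpolation=cv2.INTER_CUBIC),alpha=1.5))
a=cv2.imread("pics/scene7.png")[100:270,220:430]
cv2.imwrite("pics/scene7c.png",cv2.resize(a,None,fx=3.5,fy=3.5,interpolation=cv2.INTER_CUBIC))
E
```

```text
t 13.3 world [ 0.5382 -0.0142  0.0127] rack mm [-138.     8.7   12.7] F [0.3 2.  2.1] g 0.352 tilt [-2.e-04 -1.e-04 -1.e+00]
```

View pics/wrist7.png

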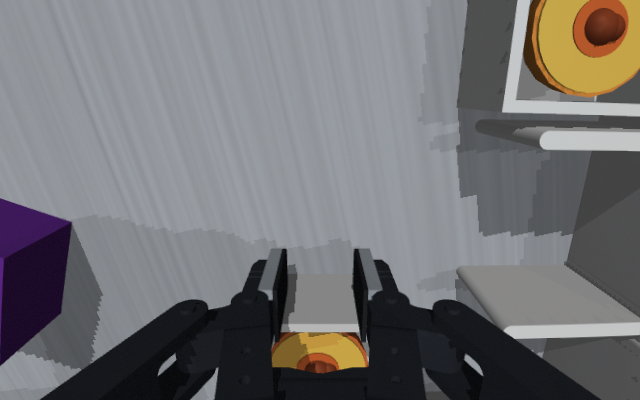

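View pics/top7c.png

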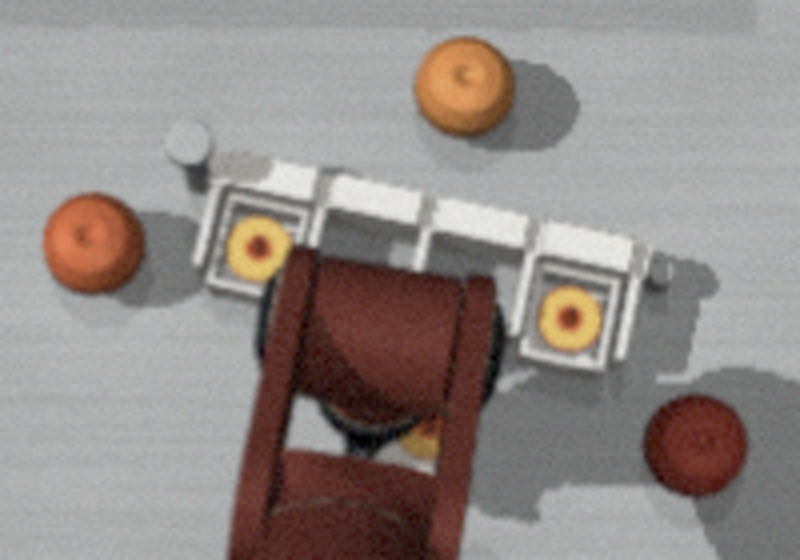

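View pics/scene7c.png

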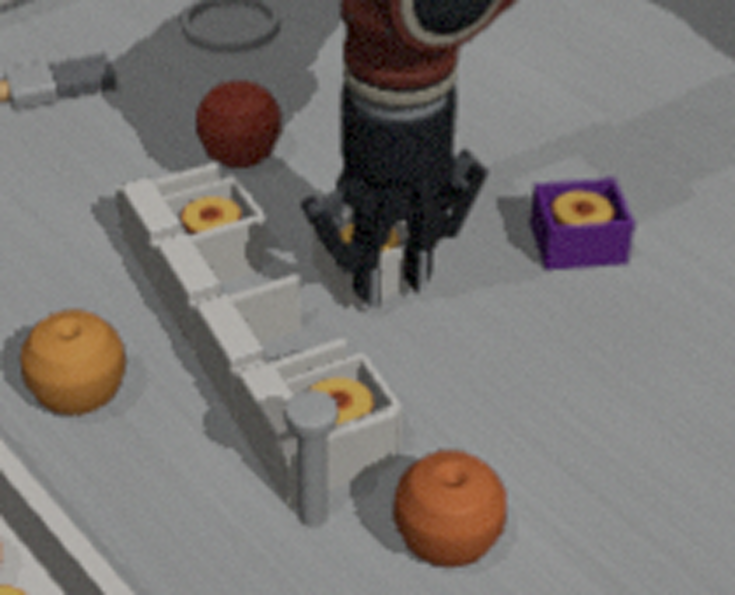

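```bash
python3 - <<'E'
from h import *
a=cv2.imread("pics/wrist7.png");cv2.imwrite("pics/w7a.png",cv2.resize(a[240:390,250:390],None,fx=4,fy=4,interpolation=cv2.INTER_CUBIC))
C=cam("wrist");c,n=np.cos(RACK[2]),np.sin(RACK[2])
for px,z in(((320,323),.04),((320,273),0)):
  p=unproj([px],z,C);v=p[:,:2]-RACK[:2];print(np.c_[c*v[:,0]+n*v[:,1],-n*v[:,0]+c*v[:,1]])
E
```

```text
[[-0.136879   -0.00025015]]
[[-0.13688759 -0.00060507]]
```

View pics/w7a.png

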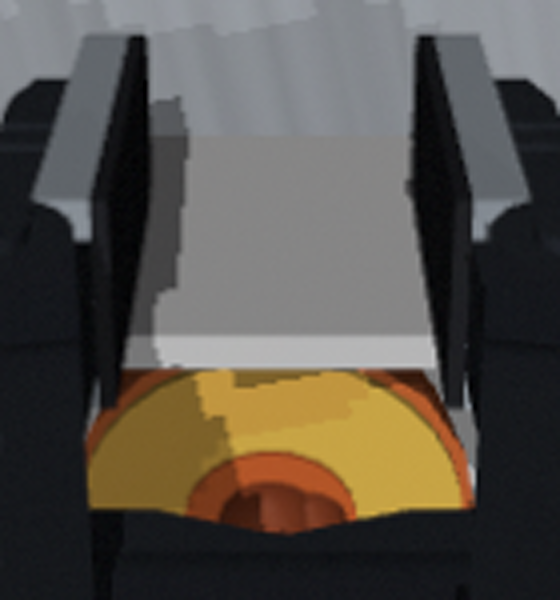

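>>> apply_moves(
  commands=[
    {"linear": [-0.003,0,0],"delta_rot": [0,0,0],"fingers": 165},
    {"linear": [-0.006,0,0],"delta_rot": [0,0,0],"fingers": 165},
    {"linear": [-0.0075,0,0],"delta_rot": [0,0,0],"fingers": 165},
    {"linear": [-0.0075,0,0],"delta_rot": [0,0,0],"fingers": 165},
    {"linear": [-0.0075,0,0],"delta_rot": [0,0,0],"fingers": 165},
    {"linear": [0.0,0,0],"delta_rot": [0,0,0],"fingers": 165},
    {"linear": [0.01,0,0],"delta_rot": [0,0,0],"fingers": 165},
    {"linear": [0.02,0,0],"delta_rot": [0,0,0],"fingers": 165},
  ],
)

```text
time: 14.25
tool_pos: [0.5429, 0.0068, 0.0129]
tool_rot: [0.0, 0.779, 0.627, 0.0]
contact_force: [-0.0, 0.6, 0.2]
gripper_width: 0.353
```

>>> apply_moves(
  commands=[
    {"linear": [0,0,-0.01],"delta_rot": [0,0,0],"fingers": 165},
    {"linear": [0,0,-0.035],"delta_rot": [0,0,0],"fingers": 165},
    {"linear": [0,0,-0.07],"delta_rot": [0,0,0],"fingers": 165},
    {"linear": [0,0,-0.11],"delta_rot": [0,0,8],"fingers": 165},
    {"linear": [0,0,-0.14],"delta_rot": [0,0,16],"fingers": 165},
    {"linear": [0,0,-0.14],"delta_rot": [0,0,24],"fingers": 165},
    {"linear": [0,0,-0.14],"delta_rot": [0,0,32],"fingers": 165},
    {"linear": [0,0,-0.14],"delta_rot": [0,0,40],"fingers": 165},
  ],
)

```text
time: 15.05
tool_pos: [0.543, 0.006, 0.1542]
tool_rot: [0.0, 0.947, 0.32, 0.001]
contact_force: [-0.5, 0.1, 0.3]
gripper_width: 0.351
```

>>> apply_moves(
  commands=[
    {"linear": [0,0,0],"delta_rot": [0,0,8],"fingers": 165},
    {"linear": [0,0,0],"delta_rot": [0,0,16],"fingers": 165},
    {"linear": [0,0,0],"delta_rot": [0,0,24],"fingers": 165},
    {"linear": [0,0,0],"delta_rot": [0,0,32],"fingers": 165},
    {"linear": [0,0,0],"delta_rot": [0,0,40],"fingers": 165},
    {"linear": [0,0,0],"delta_rot": [0,0,48],"fingers": 165},
    {"linear": [0,0,0],"delta_rot": [0,0,50],"fingers": 165},
    {"linear": [0,0,0],"delta_rot": [0,0,50],"fingers": 165},
  ],
)

```text
time: 15.85
tool_pos: [0.5428, 0.006, 0.1536]
tool_rot: [0.0, 0.994, -0.107, 0.0]
contact_force: [0.2, -0.2, -0.3]
gripper_width: 0.355
```

```bash
python3 - <<'E'
from h import *
s=st()
go(world(RACK,[-.215,-.036,.15])[0],-12.37)
E
```

```text
t 15.85 world [0.5428 0.006  0.1536] rack mm [-137.8   29.3  153.6] F [ 0.2 -0.2 -0.3] g 0.355 tilt [ 7.e-04 -3.e-04 -1.e+00]
tool shift mm [-77.3  65.2   3.5] yaw now -12.28 turn about tool z 0.09
```

>>> apply_moves(
  commands=[
    {"linear": [-0.015,0.015,0],"delta_rot": [0,0,0],"fingers": 165},
    {"linear": [-0.035,0.04,0],"delta_rot": [0,0,0],"fingers": 165},
    {"linear": [-0.06,0.065,0],"delta_rot": [0,0,0],"fingers": 165},
    {"linear": [-0.06,0.065,0],"delta_rot": [0,0,0],"fingers": 165},
    {"linear": [-0.06,0.065,0],"delta_rot": [0,0,0],"fingers": 165},
    {"linear": [-0.06,0.065,0],"delta_rot": [0,0,0],"fingers": 165},
    {"linear": [-0.06,0.065,0],"delta_rot": [0,0,0],"fingers": 165},
    {"linear": [-0.06,0.065,0],"delta_rot": [0,0,0],"fingers": 165},
  ],
)

```text
time: 16.65
tool_pos: [0.4707, -0.0445, 0.1529]
tool_rot: [-0.0, 0.994, -0.107, 0.0]
contact_force: [-0.2, 0.4, 0.2]
gripper_width: 0.356
```

```bash
python3 - <<'E'
from h import *
s=st()
im=eyes.grab_frame("wrist")[:,:,::-1]
cv2.imwrite("pics/w8.png",im)
import pickle; pickle.dump(s,open("s8.pkl","wb"))
cv2.imwrite("pics/w8a.png",cv2.resize(im[60:260,230:430],None,fx=3,fy=3,interpolation=cv2.INTER_CUBIC))
E
```

```text
t 16.65 world [ 0.4707 -0.0445  0.1529] rack mm [-197.4  -35.4  152.9] F [-0.2  0.4  0.2] g 0.356 tilt [ 0.e+00  1.e-04 -1.e+00]
```

View pics/w8.png

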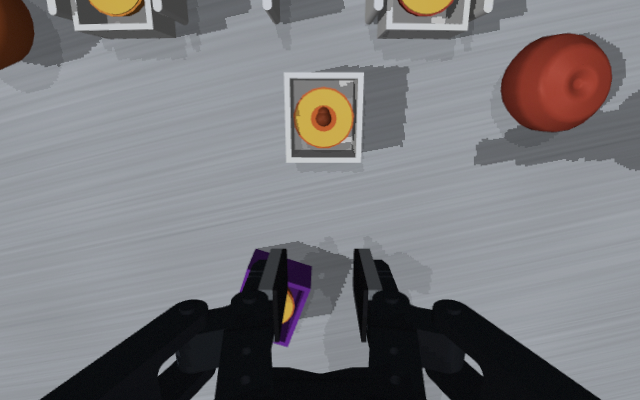

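View pics/w8a.png

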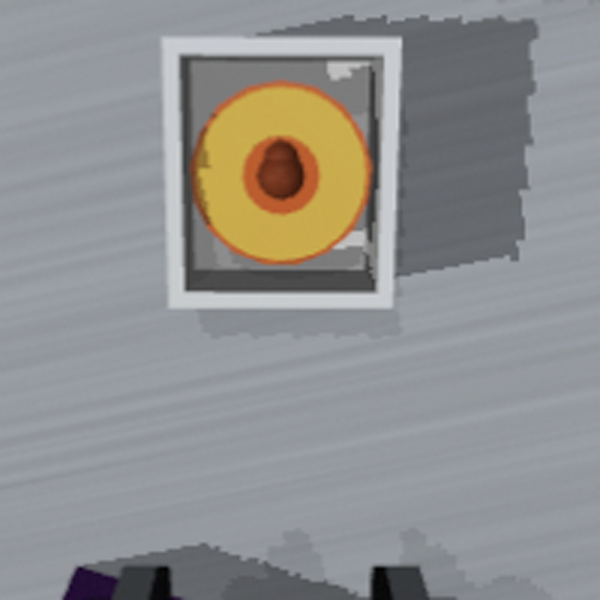

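```bash
python3 - <<'E'
from h import *
import pickle; s=pickle.load(open("s8.pkl","rb"));C=cam("wrist",s)
c,n=np.cos(RACK[2]),np.sin(RACK[2])
def r(p): v=p[:,:2]-RACK[:2];return (np.c_[c*v[:,0]+n*v[:,1],-n*v[:,0]+c*v[:,1]]*1e3).round(1)
d,e=fit(dishpts,[(np.array([(162,37),(402,37),(393,308),(168,309)])/3+[230,60],C,[0,1,2,3])],[.5,-.05,-.2]);print(r(d[None,:2]),np.degrees(d[2]-RACK[2]),e)
print("noses",r(unproj([(267,11),(378,10)],.048,C)),"purple near edge",r(unproj([(256,249),(311,267)],.04,C)))
im=cv2.imread("pics/w8.png");cv2.imwrite("pics/w8b.png",cv2.resize(im[0:60,230:400],None,fx=4.5,fy=4.5,interpolation=cv2.INTER_CUBIC))
E
```

```text
[[-138.   -37.5]] 0.08187719624865832 0.1889364791801795
noses [[-68.7  -0.4]
 [-68.  -72.1]] purple near edge [[-240.5   16.7]
 [-256.5  -27.6]]
```

View pics/w8b.png

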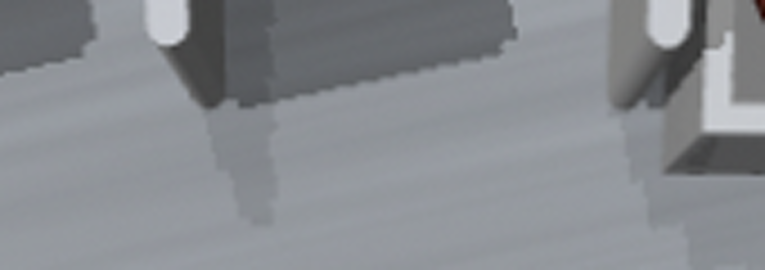

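The dish stands at (−138, −37.5) mm in the rack frame and is square to it. The bay's dividers are at −0.4 and −72 mm, so it is within 1.5 mm of centre. I'll lower the fingers behind it and push.

>>> apply_moves(
  commands=[
    {"linear": [0,0.0005,0.02],"delta_rot": [0,0,0],"fingers": 165},
    {"linear": [0,0.0005,0.045],"delta_rot": [0,0,0],"fingers": 165},
    {"linear": [0,0.0005,0.07],"delta_rot": [0,0,0],"fingers": 165},
    {"linear": [0,0.0005,0.095],"delta_rot": [0,0,0],"fingers": 165},
    {"linear": [0,0.0005,0.118],"delta_rot": [0,0,0],"fingers": 165},
    {"linear": [0,0.0005,0.132],"delta_rot": [0,0,0],"fingers": 165},
    {"linear": [0,0.0005,0.14],"delta_rot": [0,0,0],"fingers": 165},
    {"linear": [0,0.0005,0.14],"delta_rot": [0,0,0],"fingers": 165},
  ],
)

```text
time: 17.5
tool_pos: [0.4696, -0.0452, 0.012]
tool_rot: [-0.0, 0.994, -0.107, -0.001]
contact_force: [-0.2, 0.5, 0.4]
gripper_width: 0.356
```

>>> apply_moves(
  commands=[
    {"linear": [0.005,0,0],"delta_rot": [0,0,0],"fingers": 165},
    {"linear": [0.01,0,0],"delta_rot": [0,0,0],"fingers": 165},
    {"linear": [0.014,0,0],"delta_rot": [0,0,0],"fingers": 165},
    {"linear": [0.018,0,0],"delta_rot": [0,0,0],"fingers": 165},
    {"linear": [0.023,0,0],"delta_rot": [0,0,0],"fingers": 165},
    {"linear": [0.029,0,0],"delta_rot": [0,0,0],"fingers": 165},
    {"linear": [0.035,0,0],"delta_rot": [0,0,0],"fingers": 165},
    {"linear": [0.041,0,0],"delta_rot": [0,0,0],"fingers": 165},
  ],
)

```text
time: 18.3
tool_pos: [0.5105, -0.0542, 0.0128]
tool_rot: [-0.0, 0.994, -0.107, -0.0]
contact_force: [-1.4, 1.0, 1.1]
gripper_width: 0.357
```

```bash
python3 - <<'E'
from h import *
s=st()
cv2.imwrite("pics/w9.png",eyes.grab_frame("wrist")[:,:,::-1])
E
```

```text
t 18.3 world [ 0.5105 -0.0542  0.0128] rack mm [-156.4  -36.4   12.8] F [-1.4  1.   1.1] g 0.357 tilt [-3.e-04  1.e-04 -1.e+00]
```

View pics/w9.png

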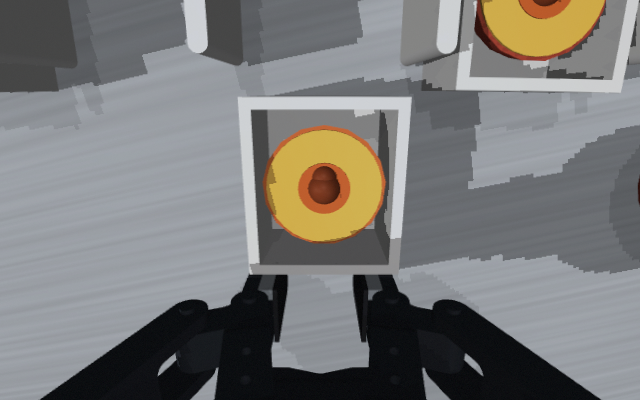

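>>> apply_moves(
  commands=[
    {"linear": [0.006,0,0],"delta_rot": [0,0,0],"fingers": 165},
    {"linear": [0.012,0,0],"delta_rot": [0,0,0],"fingers": 165},
    {"linear": [0.018,0,0],"delta_rot": [0,0,0],"fingers": 165},
    {"linear": [0.024,0,0],"delta_rot": [0,0,0],"fingers": 165},
    {"linear": [0.03,0,0],"delta_rot": [0,0,0],"fingers": 165},
    {"linear": [0.034,0,0],"delta_rot": [0,0,0],"fingers": 165},
    {"linear": [0.038,0,0],"delta_rot": [0,0,0],"fingers": 165},
    {"linear": [0.04,0,0],"delta_rot": [0,0,0],"fingers": 165},
  ],
)

```text
time: 19.15
tool_pos: [0.5496, -0.0627, 0.0129]
tool_rot: [-0.0, 0.994, -0.107, 0.0]
contact_force: [-2.3, -0.2, 1.5]
gripper_width: 0.349
```

```bash
python3 - <<'E'
from h import *
s=st()
cv2.imwrite("pics/w10.png",eyes.grab_frame("wrist")[:,:,::-1])
E
```

```text
t 19.15 world [ 0.5496 -0.0627  0.0129] rack mm [-116.5  -36.3   12.9] F [-2.3 -0.2  1.5] g 0.349 tilt [ 1.e-04  0.e+00 -1.e+00]
```

View pics/w10.png

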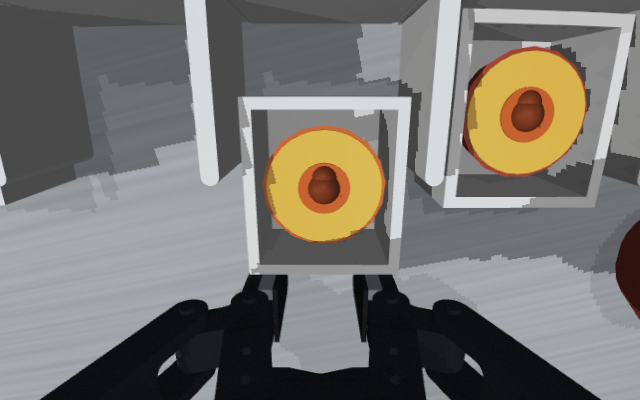

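The dish is entering bay 3 with room on both sides (dividers at columns 205 and 437). I'll keep pushing, slower near the end.

>>> apply_moves(
  commands=[
    {"linear": [0.005,0,0],"delta_rot": [0,0,0],"fingers": 165},
    {"linear": [0.01,0,0],"delta_rot": [0,0,0],"fingers": 165},
    {"linear": [0.015,0,0],"delta_rot": [0,0,0],"fingers": 165},
    {"linear": [0.019,0,0],"delta_rot": [0,0,0],"fingers": 165},
    {"linear": [0.022,0,0],"delta_rot": [0,0,0],"fingers": 165},
    {"linear": [0.024,0,0],"delta_rot": [0,0,0],"fingers": 165},
    {"linear": [0.026,0,0],"delta_rot": [0,0,0],"fingers": 165},
    {"linear": [0.026,0,0],"delta_rot": [0,0,0],"fingers": 165},
  ],
)

```text
time: 20.0
tool_pos: [0.575, -0.0683, 0.0129]
tool_rot: [0.0, 0.994, -0.107, 0.0]
contact_force: [-1.3, 0.0, -0.1]
gripper_width: 0.353
```

>>> apply_moves(
  commands=[
    {"linear": [0.0005,0,0],"delta_rot": [0,0,0],"fingers": 165},
    {"linear": [0.001,0,0],"delta_rot": [0,0,0],"fingers": 165},
    {"linear": [0.0015,0,0],"delta_rot": [0,0,0],"fingers": 165},
    {"linear": [0.002,0,0],"delta_rot": [0,0,0],"fingers": 165},
    {"linear": [0.0025,0,0],"delta_rot": [0,0,0],"fingers": 165},
    {"linear": [0.003,0,0],"delta_rot": [0,0,0],"fingers": 165},
    {"linear": [0.003,0,0],"delta_rot": [0,0,0],"fingers": 165},
    {"linear": [0.003,0,0],"delta_rot": [0,0,0],"fingers": 165},
  ],
)

```text
time: 20.8
tool_pos: [0.5773, -0.0688, 0.0128]
tool_rot: [-0.0, 0.994, -0.107, -0.0]
contact_force: [-4.3, 0.0, 2.7]
gripper_width: 0.357
```

```bash
python3 - <<'E'
from h import *
s=st()
cv2.imwrite("pics/w11.png",eyes.grab_frame("wrist")[:,:,::-1])
E
```

```text
t 20.8 world [ 0.5773 -0.0688  0.0128] rack mm [-88.1 -36.3  12.8] F [-4.3  0.   2.7] g 0.357 tilt [-6.e-04  1.e-04 -1.e+00]
```

View pics/w11.png

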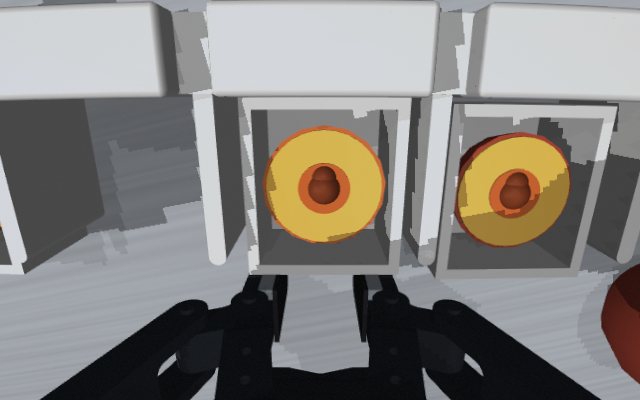

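>>> apply_moves(
  commands=[
    {"linear": [0.0005,0,0],"delta_rot": [0,0,0],"fingers": 165},
    {"linear": [0.001,0,0],"delta_rot": [0,0,0],"fingers": 165},
    {"linear": [0.0015,0,0],"delta_rot": [0,0,0],"fingers": 165},
    {"linear": [0.002,0,0],"delta_rot": [0,0,0],"fingers": 165},
    {"linear": [0.002,0,0],"delta_rot": [0,0,0],"fingers": 165},
    {"linear": [0.002,0,0],"delta_rot": [0,0,0],"fingers": 165},
    {"linear": [0.002,0,0],"delta_rot": [0,0,0],"fingers": 165},
    {"linear": [0.002,0,0],"delta_rot": [0,0,0],"fingers": 165},
  ],
)

```text
time: 21.65
tool_pos: [0.5773, -0.0687, 0.0125]
tool_rot: [-0.0, 0.994, -0.107, -0.003]
contact_force: [-12.3, 1.8, 9.2]
gripper_width: 0.348
```

```bash
python3 - <<'E'
from h import *
s=st()
E
```

```text
t 21.65 world [ 0.5773 -0.0687  0.0125] rack mm [-88.1 -36.3  12.5] F [-12.3   1.8   9.2] g 0.348 tilt [-0.0059  0.0012 -1.    ]
```

The position has stopped at −88.1 mm while the force rises to 12 N, so the dish is seated. I'll back off and lift.

>>> apply_moves(
  commands=[
    {"linear": [-0.002,0,0],"delta_rot": [0,0,0],"fingers": 165},
    {"linear": [-0.005,0,0],"delta_rot": [0,0,0],"fingers": 165},
    {"linear": [-0.015,0,0],"delta_rot": [0,0,0],"fingers": 165},
    {"linear": [-0.03,0,0],"delta_rot": [0,0,0],"fingers": 165},
    {"linear": [-0.04,0,-0.01],"delta_rot": [0,0,0],"fingers": 165},
    {"linear": [-0.04,0,-0.045],"delta_rot": [0,0,0],"fingers": 165},
    {"linear": [-0.04,0,-0.09],"delta_rot": [0,0,0],"fingers": 165},
    {"linear": [-0.04,0,-0.13],"delta_rot": [0,0,0],"fingers": 165},
  ],
)

```text
time: 22.45
tool_pos: [0.5399, -0.0606, 0.1443]
tool_rot: [0.0, 0.994, -0.107, 0.0]
contact_force: [0.7, 0.3, -0.2]
gripper_width: 0.351
```

>>> apply_moves(
  commands=[
    {"linear": [0,0,-0.03],"delta_rot": [0,0,0],"fingers": 165},
    {"linear": [0,0,-0.06],"delta_rot": [0,0,0],"fingers": 165},
    {"linear": [0,0,-0.08],"delta_rot": [0,0,0],"fingers": 165},
    {"linear": [0,0,-0.08],"delta_rot": [0,0,0],"fingers": 165},
    {"linear": [0,0,-0.08],"delta_rot": [0,0,0],"fingers": 165},
    {"linear": [0,0,-0.08],"delta_rot": [0,0,0],"fingers": 165},
    {"linear": [0,0,-0.08],"delta_rot": [0,0,0],"fingers": 165},
    {"linear": [0,0,-0.08],"delta_rot": [0,0,0],"fingers": 165},
  ],
)

```text
time: 23.25
tool_pos: [0.5397, -0.0606, 0.2213]
tool_rot: [-0.0, 0.994, -0.107, -0.001]
contact_force: [0.0, -0.3, 0.1]
gripper_width: 0.351
```

```bash
python3 - <<'E'
from h import *
s=st()
im=eyes.grab_frame("wrist")[:,:,::-1]
import pickle; pickle.dump(s,open("s12.pkl","wb"))
cv2.imwrite("pics/w12.png",im)
cv2.imwrite("pics/w12a.png",cv2.resize(im[40:190,240:420],None,fx=4,fy=4,interpolation=cv2.INTER_CUBIC))
cv2.imwrite("pics/scene12.png",eyes.grab_frame("scene")[:,:,::-1])
E
```

```text
t 23.25 world [ 0.5397 -0.0606  0.2213] rack mm [-126.5  -36.3  221.3] F [ 0.  -0.3  0.1] g 0.351 tilt [-2.4e-03  6.0e-04 -1.0e+00]
```

View pics/w12.png

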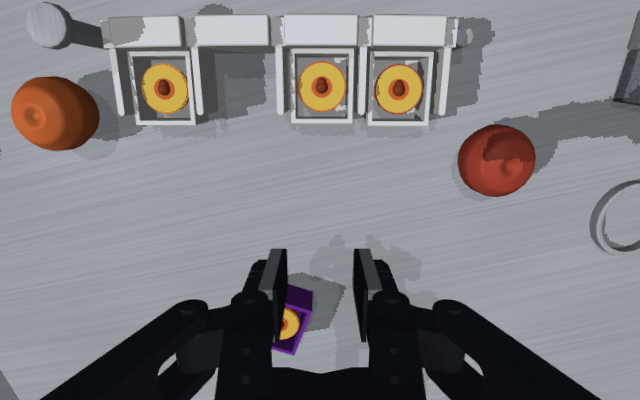

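View pics/w12a.png

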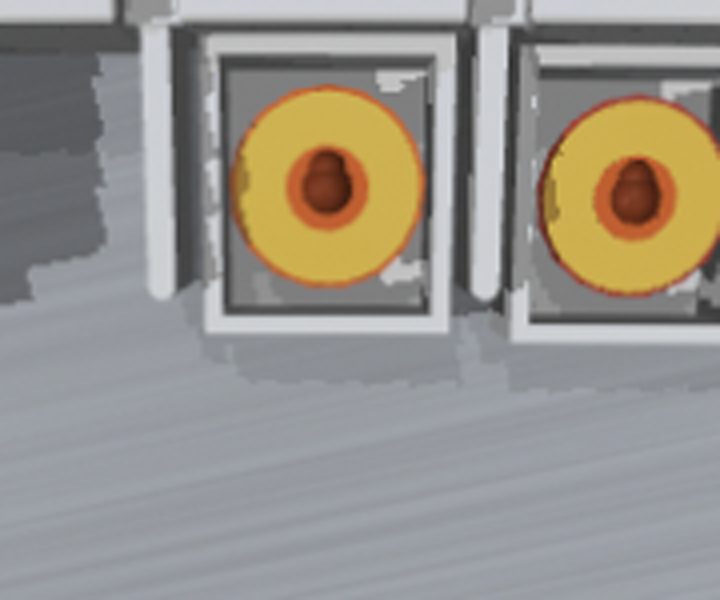

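View pics/scene12.png

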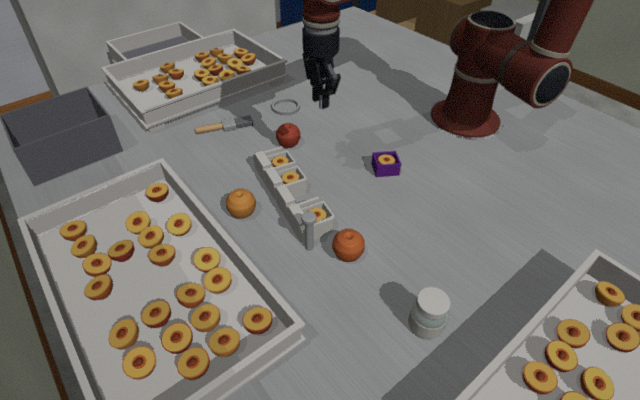

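```bash
python3 - <<'E'
from h import *
import pickle; s=pickle.load(open("s12.pkl","rb"));C=cam("wrist",s)
c,n=np.cos(RACK[2]),np.sin(RACK[2])
def r(p): v=p[:,:2]-RACK[:2];return (np.c_[c*v[:,0]+n*v[:,1],-n*v[:,0]+c*v[:,1]]*1e3).round(1)
o=lambda a:np.array(a)/4+[240,40]
d,e=fit(dishpts,[(o([(206,34),(457,34),(449,333),(205,333)]),C,[0,1,2,3])],[.6,-.08,-.2]);print("dish",r(d[None,:2]),np.degrees(d[2]-RACK[2]),e)
print("noses",r(unproj(o([(160,299),(485,301)]),.048,C)),"rail front top",r(unproj(o([(300,22)]),.06,C)),"dish rear/front",r(unproj(o([(327,34),(327,333),(600,343)]),.04,C)))
E
```

```text
dish [[-44.1 -37.7]] -0.2814493807121597 0.545103118976374
noses [[-67.9  -0.2]
 [-68.3 -72.4]] rail front top [[-12.2 -31.6]] dish rear/front [[ -12.2  -37.2]
 [ -76.   -37.4]
 [ -78.1 -100.1]]
```

```bash
python3 - <<'E'
from plant import job_done
print(job_done())
E
```

```text
the job is handed in; nothing more can be done
None
```

The job is done and handed in, at about 23 s of robot time. The white dish is home in the third bay, counted from the tall knobbed post at the rack's +y end.

- **Counting:** With the fingers shut, I touched the tops of rail1, rail2 and rail3 in that order. Each contact was at z = 60.1 mm with about 5–6 N upward force. I lifted the fingertip between pieces.
- **Sliding the dish:** I pushed the dish sideways about 70 mm until it stood in front of bay 3, then straight into the bay. At the end the fingers stopped moving while the force rose to about 12 N. Pushing forces stayed low otherwise, and I saw no tipping.
- **Last check:** In the rack's frame the dish is at x = −44.1 mm (−44 is fully home) and y = −37.7 mm (bay centre −36), about 0.3° off square. Its far wall meets the rail face.
- **Robot:** It ended clear above the table with no contact force.
- **Other things:** In the final pictures the parked dishes, purple dish, peaches, ring, brush and jar look unmoved, though I did not measure each one.
- **Small disagreements:** The top camera's rack position differed from the wrist camera's by about 4 mm, so I used the wrist camera. The parked dish at the −y end measured about 2 mm short of home. It already stood out slightly in the first pictures and I never touched it.

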